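Hold the sprung chest lid just below its balance point

ROBOT

A 6-joint arm with a two-finger parallel gripper is mounted at the origin on the work surface. World frame = base frame: x ahead of the robot, y to its left, z up, the work surface at z = 0. Lengths are in m, angles in rad, forces in N, time in s.
With the tool pointing down it reaches from about 0.375 to 0.925 m from the base axis. Payload 5.7 kg.
Tool frame: the origin (TCP) lies midway between the tips of the shut fingers; the grasp point (between the pads) lies 19 mm behind it; z points along the fingers, y is the line along which they close (so a half turn about z gives the same grasp; the last joint's range is limited). The gripper opens to 88 mm and grips with 3 to 60 N. Pads are 20 mm wide; open, the fingers measure 115 mm over their backs; the gripper's body (75 mm by 178 mm) begins 61 mm behind the grasp point.
Start: joints at [-1.237, 0.359, 1.51, -0, 1.272, -0.115], TCP at [0.26, -0.541, 0.223] pointing down, gripper open.
Joint ranges: [-2.97, 2.97], [-1.01, 2.36], [0.21, 2.38], [-0.96, 4.11], [0.2, 2.71], [-2.98, 2.98]. Speed limits (rad/s): [2.39, 2.39, 3.14, 3.14, 3.14, 3.14].

INTERFACE

Orientations are given as a unit quaternion [x, y, z, w].
In Python, from bench import move_ptp, servo_line, goto_joints, move_gripper, sleep, inverse_kinematics, capture, PlanningError, close_job, spot_in, silhouettes, current_clock, current_joint_pos, current_qvel, current_joint_torque, current_position, current_orientation, current_force, current_torque, current_finger_gap, current_grip_force gives the robot as it stands. Calls block until the motion is done:
- move_ptp(position, orientation): joint-space move of the TCP to a pose.
- servo_line(position, orientation=None, rate=0.15, contact_N=None): straight line of the TCP; orientation=None keeps the orientation; rate is the mean speed in m/s. With contact_N (N) it stops when the force on the tool has changed by that much, and returns True; else False.
- goto_joints(angles): joint-space move.
- move_gripper(opening): finger opening in m; the grip force is fixed at half the most; returns when the fingers have stopped.
- sleep(seconds).
- inverse_kinematics(position, orientation): joint angles nearest the present ones, or None.
- capture(name): name is "side" or "top" or "wrist"; returns a dict with "image" (480x640x3 uint8, blue, green, red), "range_z" (480x640 float32, m along the optical axis (not along the pixel's ray), 0 where there is no reading), "intrinsics" (3x3 intrinsics, pixels), "R" (3x3) and "t" (3): a world point X has camera coordinates R X + t. Camera axes: x right, y down, z forward; pixel columns grow to the right and rows downward; lengths in m; the calibration is good to about 2 mm. The wrist camera is an equidistant fisheye: a pixel r from the principal point sees the ray r / f radians off the axis. A picture is of the moment at which its call begins.
A pose or a line that the arm cannot do raises PlanningError and nothing moves.
- close_job(): hands the job in; it is judged then, once.
Trained networks look in the newest picture that a camera, given by its name, has taken for a name from the list of things; names that differ only in an ending like _2 or _b are one class to them, and where a whole thing is asked for, a point or a joint stands for the part that bears it (a point fixed in the world has none). Each returns a list of dicts, best first, with "conf" (0 to 1); they miss things now and then, are a little off and sometimes report something else, mostly with a low value. They report only what shows in the picture. A call takes as long as a camera call. They do not tell look-alikes from the thing itself.
- spot_in(camera, query): "xy" ([column, row] in pixels, amid what is visible of it).
- silhouettes(camera, query): "region" (480x640 bool, what is visible of it) and "xy" ([column, row] in pixels, amid what is visible of it).
Readings, each from a call of its own:
- current_clock(): time.
- current_joint_pos(): joint angles.
- current_qvel(): joint speeds.
- current_joint_torque(): joint torques, N m.
- current_position(): TCP position.
- current_orientation(): TCP orientation.
- current_force(): force on the tool from outside, world axes, zero at the start.
- current_torque(): the same for the moment, N m.
- current_finger_gap(): finger opening in m.
- current_grip_force(): force on a finger pad.
Only numpy, scipy, OpenCV 4.12 (cv2) and the standard library are available. Lean on these libraries where they do the work, as an engineer would, in place of code of your own. Each camera call takes 0.05 s, during which the arm holds its last target. There are 200 camera calls.

TASK

The lift spring of this toy chest's lid is being set: take the sanding block off the lid and set it down flat, cork side down, in the empty near end of the blue tray (do not drop it). Then lift the lid by its brass bar until it is clearly past its balance point (about 54 degrees open, where the spring starts to carry it), without ever letting it swing up to its stop, and bring it back to hold it still just below the balance, about 3 to 10 degrees short of it. Finish while still holding the lid there so that I can turn the spring's screw, and leave everything else on the bench where it is.

Things in the scene. Friction and masses are not known exactly. Their poses are not given: they have to be found in the camera images.
- lid (a joint): opening angle of the chest's lid in rad: 0 shut (as it starts), stop at 1.55. The lid weighs 0.9 kg and a weak lift spring helps it: below the balance point at 0.95 rad (54 degrees) it falls shut by itself, above it it rises by itself to the stop; the force needed at the bar is under 3 N everywhere, and the hinge is lightly damped.
- lid_bar (a point): middle of the round brass bar on the lid, by which to lift it: bar 12 mm thick, free length 108 mm between its two posts, parallel to the hinge; 185 mm from the hinge line towards the robot and, with the lid shut, 58 mm above it (40 mm above the lid's top, 158 mm above the bench). The point turns about the hinge with the lid; being round, the bar can turn between fingers that keep pointing down.
- lid_hinge (a point): middle of the lid's hinge line, on the chest's far top edge, 100 mm above the bench. The lid turns about the chest's y axis: as it opens its near edge (robot side) goes up and then away from the robot. The lid is 18 mm thick, its underside passing through this point, 222 mm deep (from 4 mm beyond the hinge to 218 mm on the near side) and 244 mm wide.
- chest: fixed pale wooden toy chest, 210 mm (x) by 240 mm (y) by 100 mm high without the lid; origin under its centre, x axis from the near side (bar) to the hinge side, turned by up to 0.2 rad; hinge 105 mm from the centre along +x. It stands to the left or to the right, with the tray on the other side.
- block: sanding block, pale wood with a 6 mm cork sole below, 75 (x) x 42 (y) x 38 (z) mm, about 0.1 kg, lying loose on top of the lid (118 mm above the bench), behind the bar; origin at the centre of its underside (the cork).
- tray: fixed blue open tray, outside 240 (x) x 150 (y) x 30 mm high, walls and floor 5 mm thick; origin under its centre, floor at 5 mm; its -x half (towards the robot) is empty, an offcut lies in the +x half. The block goes in the empty half.
- offcut: dark wood offcut 50 x 70 x 25 mm, lying in the far end of the tray; origin under its centre
- vase_a: pale turned wooden vase, 147 mm tall, 66 mm across, a bystander at the back of the bench; origin under its centre
- vase_b: brown turned wooden vase, 127 mm tall, 70 mm across, a bystander at the back of the bench; origin under its centre
- glue: white glue bottle with red cap, 150 mm tall, 60 mm across, a bystander at the back; origin under its centre
- mallet: mallet (hammer shape, head away from the robot) lying on the left of the bench, a bystander
- clamp: red bar clamp 420 mm long, 40 mm high, lying on the right of the bench, a bystander
There are look-alikes about, which are no part of the job. Leave any green or purple look-alike of the block alone.

How it is judged:
On the way, in this order (a step that is already met when the one before it is completed fails the run):
1. the sanding block lies flat in the empty end of the tray, released, with the lid shut (x of block in the frame of tray between -0.115 and 0 m and y of block in the frame of tray between -0.07 and 0.07 m and z of block in the frame of tray below 0.015 m and angle between block's own z axis and vertical below 0.15 rad and linear speed of block below 0.03 m/s and contact force between the fingers and block below 0.05 N and value of joint lid below 0.05 rad), for 0.2 s.
2. the lid is held past its balance point (more than 1.0 rad open) (value of joint lid above 1 rad and contact force between the fingers and chest above 0.1 N), for 0.1 s.
At the end, for the whole second after the job is handed in: The block lies flat (within 0.15 rad), released and at rest in the empty -x half of the tray, and the fingers hold the lid (contact over 0.1 N) still, between 0.74 and 0.925 rad, just below its balance point at 0.95 rad, through the last second (x of block in the frame of tray between -0.115 and 0 m and y of block in the frame of tray between -0.07 and 0.07 m and z of block in the frame of tray below 0.015 m and angle between block's own z axis and vertical below 0.15 rad and linear speed of block below 0.03 m/s and contact force between the fingers and block below 0.05 N and value of joint lid between 0.74 and 0.925 rad and velocity of joint lid between -0.08 and 0.08 rad/s and contact force between the fingers and chest above 0.1 N); the arm keeps its last pose, push and grip.
It fails at once if the lid swings up close to its stop (beyond 1.4 rad) (value of joint lid above 1.4 rad).
It fails at once if the block is dropped from more than about 2 cm (contact force between the fingers and block below 0.01 N and linear speed of block above 0.65 m/s).
It fails at once if something else on the bench is moved by more than 30 mm (distance of any of offcut, vase_a, vase_b, glue, mallet, clamp from where it was at the start of the episode above 0.03 m).
It also fails if it takes over 58 s, if anything falls off the work surface, if the arm or the gripper's body presses on something with over 40 N, if the wrist force passes 120 N, or if a joint passes its speed limit or range.

## Working session

There is one attempt and no reset: what is moved stays moved. The work goes in short steps, each a Python script; the robot and the scene stay as the last script left them, time stands still between calls to the robot, and variables do not carry over. Pictures are saved under pics/ and viewed, at most 10 in all, crops included, and the job is handed in when it is done.

```bash
mkdir -p pics; ls; cat > h.py <<'E'
import numpy as np, cv2
from bench import *
def cloud(c):
    K=c["intrinsics"];z=c["range_z"];v,u=np.mgrid[:480,:640]
    P=np.stack([(u-K[0,2])/K[0,0]*z,(v-K[1,2])/K[1,1]*z,z],-1)
    return (P-c["t"])@c["R"]
E
python3 - <<'E'
from h import *
for n in("top","side"):
    c=capture(n); cv2.imwrite(f"pics/{n}0.png",c["image"]); P=cloud(c); np.savez(f"{n}.npz",P=P,z=c["range_z"],im=c["image"])
    for q in("block","tray","chest","lid_bar","lid","offcut"):
        for d in silhouettes(n,q)[:4]:
            m=d["region"]&(c["range_z"]>0); p=P[m]
            print(n,q,round(d["conf"],2),np.round(d["xy"]),m.sum(),np.round(np.median(p,0),3),np.round(p.min(0),3),np.round(p.max(0),3)) if m.any() else None
print(current_clock(),current_orientation())
E
```

```text
pics
top block 0.95 [216. 319.] 384 [0.331 0.303 0.036] [ 0.303  0.269 -0.006] [0.354 0.344 0.046]
top block 0.91 [262. 321.] 421 [0.328 0.173 0.036] [ 0.291  0.133 -0.006] [0.365 0.212 0.043]
top block 0.89 [240. 185.] 393 [0.739 0.253 0.037] [ 0.699  0.22  -0.007] [0.791 0.297 0.046]
top block 0.59 [256. 249.] 482 [0.538 0.177 0.154] [0.498 0.145 0.111] [0.586 0.212 0.163]
top tray 0.61 [381. 246.] 3519 [ 0.559 -0.186  0.005] [ 0.444 -0.266 -0.007] [ 0.7   -0.086  0.037]
top chest 0.59 [253. 259.] 6553 [0.509 0.183 0.117] [ 0.4    0.055 -0.009] [0.64  0.344 0.169]
top chest 0.5 [256. 248.] 453 [0.538 0.177 0.155] [0.498 0.145 0.113] [0.58  0.213 0.163]
top lid_bar 0.66 [255. 260.] 6276 [0.508 0.183 0.117] [ 0.4    0.055 -0.006] [0.633 0.336 0.169]
top lid 0.68 [251. 258.] 6386 [0.508 0.184 0.117] [ 0.4    0.055 -0.008] [0.64  0.344 0.169]
top offcut 0.98 [370. 216.] 400 [ 0.645 -0.144  0.029] [ 0.617 -0.182  0.003] [ 0.678 -0.107  0.037]
top offcut 0.36 [313. 168.] 509 [0.776 0.043 0.095] [ 0.755  0.011 -0.001] [0.85  0.081 0.134]
side block 0.93 [268. 214.] 330 [0.52  0.166 0.151]
[... 192 characters left out ...]
0.289  0.131 -0.004] [0.356 0.199 0.046]
side tray 0.69 [359. 301.] 2960 [ 0.536 -0.179  0.005] [ 0.235 -0.511 -0.008] [ 0.669 -0.07   0.508]
side chest 0.62 [264. 244.] 4819 [0.471 0.112 0.112] [ 0.145 -0.397 -0.008] [0.629 0.431 0.615]
side lid_bar 0.61 [263. 232.] 2662 [0.482 0.149 0.117] [ 0.135 -0.36  -0.005] [0.656 0.441 0.627]
side lid 0.9 [260. 231.] 2774 [0.482 0.148 0.117] [ 0.129 -0.376 -0.007] [0.727 0.439 0.67 ]
side lid 0.59 [458. 360.] 1937 [ 0.562 -0.499  0.03 ] [ 0.32  -0.548 -0.003] [ 0.763 -0.442  0.047]
side offcut 0.72 [375. 279.] 275 [ 0.627 -0.153  0.026] [ 0.183 -0.52   0.003] [ 0.654 -0.11   0.577]
0.7 [ 9.74930361e-01  2.22510201e-01  4.80390959e-06 -3.29754327e-05]
```

```bash
python3 - <<'E'
import numpy as np,cv2
d=np.load("top.npz");P=d["P"];z=d["z"]
def rect(m,lab):
    p=P[m&(z>0)]; r=cv2.minAreaRect((p[:,:2]*1000).astype(np.float32)); print(lab,len(p),np.round(r[0],1),np.round(r[1],1),round(r[2],2),np.round(np.median(p[:,2]),4))
X,Y,Z=P[...,0],P[...,1],P[...,2]
reg=(X>.37)&(X<.67)&(Y>.03)&(Y<.36)
rect(reg&(Z>.108)&(Z<.126),"lid")
rect(reg&(Z>.145)&(X>.49),"block")
rect(reg&(Z>.135)&(X<.485),"bar")
rg=(X>.4)&(X<.72)&(Y<-.04)&(Y>-.32)
rect(rg&(Z>.02)&(Z<.05)&~((X>.6)&(X<.69)&(Y>-.19)&(Y<-.1)),"traywall")
im=d["im"]; cv2.imwrite("pics/crop.png",cv2.resize(im[140:360,190:450],None,fx=3,fy=2.7,interpolation=cv2.INTER_CUBIC)[:600,:800])
E
```

```text
lid 6134 [516.8 184.4] [244.5 222.1] 85.91 0.1171
block 421 [539.8 179.4] [74.9 42. ] 26.98 0.155
bar 216 [438.9 189.8] [130.7  12. ] 85.72 0.1613
traywall 441 [ 571.  -176.8] [239.6 151.4] 9.0 0.0286
```

View pics/crop.png

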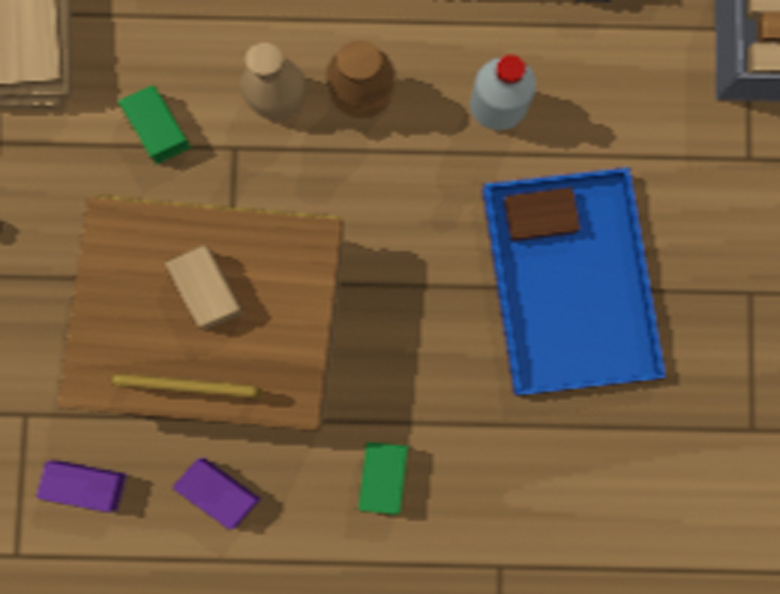

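View pics/side0.png

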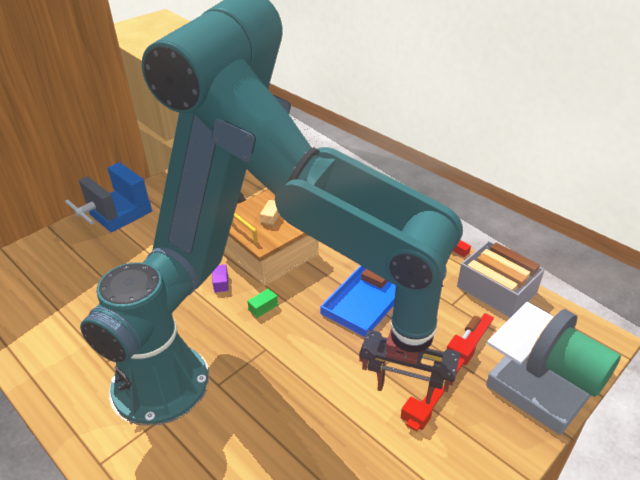

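The crop shows the pale block on the lid at (203,287), the brass bar in front of it at (183,386), and the tray at (575,285) with its offcut at the far end. The fitted rectangles match the given sizes, so I'm moving on to the block.

```bash
cat >> h.py <<'E'
q=lambda d:[float(np.cos(np.radians(d)/2)),float(np.sin(np.radians(d)/2)),0.,0.]   # tool down, tool x at d deg
E
python3 - <<'E'
from h import *
b=np.array([.5398,.1794]); a=np.radians(9); t=np.array([.571,-.1768])-.058*np.array([np.cos(a),np.sin(a)])
move_ptp([*b,.24],q(27)); servo_line([*b,.127],rate=.1,contact_N=4); print(current_position())
z0=current_position()[2]
move_gripper(0.0); print("gap",current_finger_gap(),current_grip_force())
servo_line([*b,.27],rate=.12)
move_ptp([*t,.2],q(9)); print("gap",current_finger_gap())
servo_line([*t,.04],rate=.12); print(servo_line([*t,.009],rate=.03,contact_N=2),current_position(),z0-.118+.005)
c=capture("wrist"); cv2.imwrite("pics/w1.png",c["image"]); print(current_finger_gap(),current_clock())
E
```

```text
[0.54034526 0.1794886  0.1276119 ]
gap 0.04187107880146342 30.000084042549133
gap 0.041974411076466454
True [ 0.51349896 -0.18574192  0.01384183] 0.014611896949539484
0.041605482992294045 10.5583
```

```bash
python3 - <<'E'
from h import *
move_gripper(.065); p=list(current_position()); servo_line([p[0],p[1],.2],rate=.12)
yaw=-4.1; bar=[.4389,.1898]
move_ptp([*bar,.25],q(yaw)) ; move_gripper(.06)
c=capture("top"); cv2.imwrite("pics/top1.png",c["image"][150:330,190:450].repeat(3,0).repeat(3,1)); P=cloud(c); Z=P[...,2]
m=(c["range_z"]>0)&(Z>.035)&(Z<.06)&(P[...,0]>.44)&(P[...,0]<.6)&(P[...,1]>-.25)&(P[...,1]<-.12)
print("block",m.sum(),np.median(Z[m]),cv2.minAreaRect((P[m][:,:2]*1000).astype(np.float32)))
print(current_position(),current_joint_pos(),current_clock())
E
```

```text
block 355 0.042379939881434306 ((501.70440673828125, -185.68858337402344), (98.61712646484375, 42.733768463134766), 9.494028091430664)
[0.43908645 0.18941959 0.24991109] [ 2.62721981e-01  1.55246488e-01  1.72520722e+00 -4.18863339e-05
  1.26130301e+00  1.90585033e+00] 14.6333
```

View pics/top1.png

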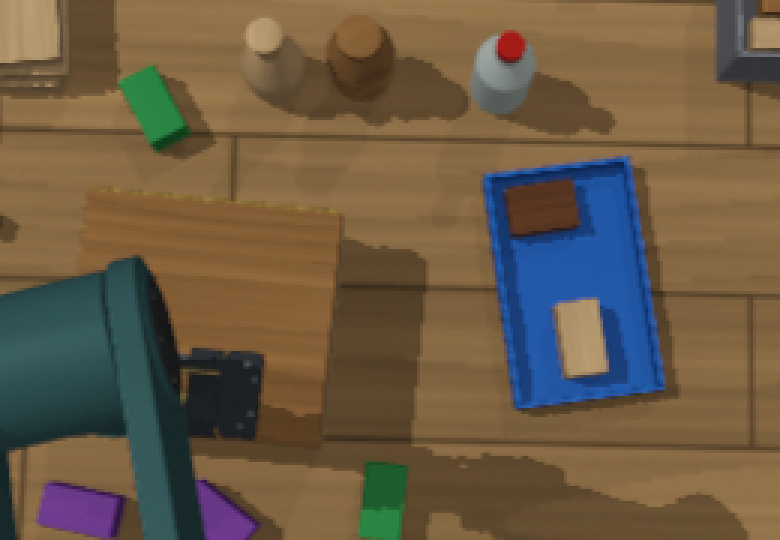

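The block lies flat in the empty half, at crop (582,338). The fingers must close across the bar, so I'm turning the tool to 85.9°, gripping the bar and following its arc.

```bash
cat >> h.py <<'E'
Y=np.radians(-4.1); U=np.array([np.cos(Y),np.sin(Y)]); H=np.array([.6234,.1767])
def barpos(th):   # TCP for lid angle th, bar at grasp point
    r=np.hypot(.185,.058); f=np.arctan2(.058,.185)+th
    return [*(H-r*np.cos(f)*U),.1+r*np.sin(f)-.019]
def angle():      # lid angle from the TCP
    p=np.array(current_position()); return np.arctan2(p[2]+.019-.1,(H-p[:2])@U)-np.arctan2(.058,.185)
E
python3 - <<'E'
from h import *
b=barpos(0); move_ptp([b[0],b[1],.25],q(85.9))
print(b,servo_line(b,rate=.08,contact_N=5)); move_gripper(0.); print("gap",current_finger_gap(),current_grip_force(),current_force())
for th in np.arange(.1,.51,.1): servo_line(barpos(th),rate=.06); print(round(th,2),round(angle(),3),np.round(current_force(),1),round(current_finger_gap(),4))
c=capture("side"); cv2.imwrite("pics/side2.png",c["image"][120:360,140:460].repeat(2,0).repeat(2,1)); print(current_clock())
for th in np.arange(.6,1.05,.1): print(round(th,2),inverse_kinematics(barpos(th),q(85.9)) is not None)
E
```

```text
[np.float64(0.4388734551577753), np.float64(0.1899270272015469), np.float64(0.139)] False
gap 0.011096557847311173 30.000138580799103 [-0.65173866  0.08242675 -0.02195145]
0.1 0.1 [-2.  -0.  -1.7] 0.011
0.2 0.202 [-4.7  0.9  0.1] 0.0113
0.3 0.301 [-7.6  0.9  1.5] 0.0112
0.4 0.4 [-8.6  1.5  3.7] 0.0112
0.5 0.498 [-11.4   1.5   7.1] 0.0112
20.8167
0.6 True
0.7 True
0.8 True
0.9 True
1.0 True
```

View pics/side2.png

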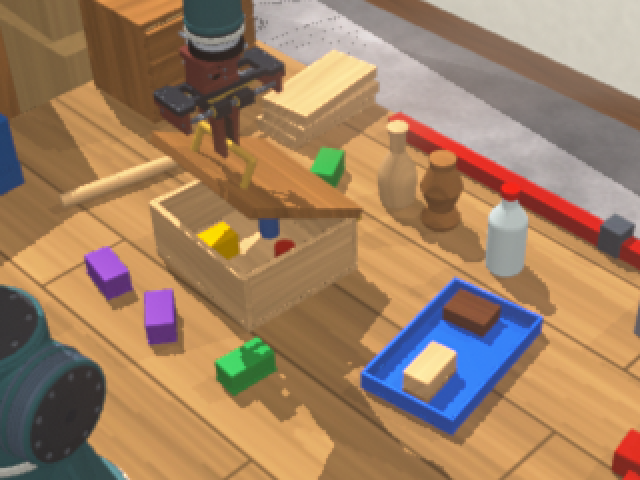

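The lid is open about 0.5 rad with the bar between the fingers (view pixel (225,150)), and the block is still in the tray at (430,370). Radial force is building up from a small hinge error, so I'm adding compliance while continuing upward.

```bash
python3 - <<'E'
from h import *
o=np.zeros(3)
def step(th):
    global o
    f=np.arctan2(.058,.185)+th; n=np.array([*(-np.cos(f)*U),np.sin(f)])
    servo_line(list(np.array(barpos(th))+o),rate=.06); F=np.array(current_force())
    o=np.clip(o+1e-4*(F@n)*n,-.006,.006)
    print(round(th,2),round(angle(),3),np.round(F,1),round(F@n,1),np.round(o*1e3,1),round(current_finger_gap(),4))
for th in [.5,.6,.7,.8,.9,.98,1.06,1.09]: step(th)
sleep(.4); print(current_force(),current_clock())
c=capture("side"); cv2.imwrite("pics/side3.png",c["image"][120:360,140:460].repeat(2,0).repeat(2,1))
P=cloud(c); np.savez("s3.npz",P=P,z=c["range_z"],m=silhouettes("side","lid")[0]["region"])
E
```

```text
0.5 0.497 [-11.    1.5   7.9] 13.4 [-0.9  0.1  1. ] 0.0116
0.6 0.604 [-7.5  0.5  5.8] 9.2 [-1.5  0.1  1.7] 0.011
0.7 0.707 [-5.2  0.2  5.3] 7.3 [-1.9  0.1  2.3] 0.0112
0.8 0.806 [-4.1 -0.8  7. ] 8.0 [-2.2  0.2  3. ] 0.0111
0.9 0.903 [-3.7 -1.2  6.1] 7.0 [-2.5  0.2  3.7] 0.0115
0.98 0.979 [-1.8 -2.4  5.7] 5.9 [-2.7  0.2  4.2] 0.0113
1.06 1.055 [-1.4 -3.5  2.9] 3.0 [-2.7  0.2  4.5] 0.0113
1.09 1.08 [-0.2 -5.3  0.9] 0.9 [-2.7  0.2  4.6] 0.0113
[-1.04627072 -5.06552034 -0.65824087] 24.4333
```

View pics/side3.png

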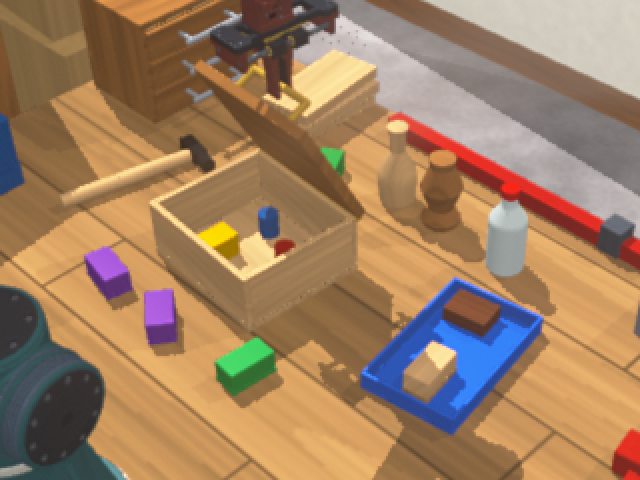

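The lid is well up, with the bar still in the fingers at view pixel (275,85). I'll check its angle by fitting a plane to the underside before going back.

```bash
cat >> h.py <<'E'
def plane_angle(P,z,m):
    m=cv2.erode(m.astype(np.uint8),np.ones((3,3)))>0
    p=P[m&(z>0)]; s=(H-p[:,:2])@U; p=np.c_[s,p[:,2]]; p=p[(p[:,1]>.125)&(p[:,1]<.33)&(s>0)&(s<.2)]
    best=(0,)
    for a in np.arange(.5,1.4,.004):   # underside passes through the hinge line
        d=np.abs(-np.sin(a)*p[:,0]+np.cos(a)*(p[:,1]-.1)); best=max(best,((d<.003).sum(),a))
    return best,len(p)
E
python3 - <<'E'
from h import *
d=np.load("s3.npz"); print(plane_angle(d["P"],d["z"],d["m"]),angle())
E
```

```text
((np.int64(892), np.float64(1.0800000000000005)), 1305) 1.0778232286684357
```

Both methods give 1.08 rad. Next I bring the lid back to about 0.83.

```bash
python3 - <<'E'
from h import *
o=np.array([-.0027,.0002,.0046])
for th in [1.03,.97,.91,.87,.835]:
    servo_line(list(np.array(barpos(th))+o),rate=.05); print(th,round(angle(),3),np.round(current_force(),1),round(current_finger_gap(),4))
    o=o*.93
sleep(.8)
c=capture("side"); P=cloud(c); print(plane_angle(P,c["range_z"],silhouettes("side","lid")[0]["region"]),angle(),current_grip_force(),current_force(),current_clock())
t=capture("top"); Q=cloud(t); z=Q[...,2]; m=(t["range_z"]>0)&(z>.038)&(z<.06)&(Q[...,0]>.47)&(Q[...,0]<.56)&(Q[...,1]>-.25)&(Q[...,1]<-.12)
print(np.median(z[m]),cv2.minAreaRect((Q[m][:,:2]*1000).astype(np.float32)))
E
```

```text
1.03 1.023 [ 1.4 -5.4 -3. ] 0.0111
0.97 0.966 [ 0.  -5.3 -0.2] 0.0111
0.91 0.906 [ 0.3 -3.9  0.4] 0.0111
0.87 0.865 [ 0.2 -3.1  2. ] 0.0112
0.835 0.83 [-1.2 -1.6  2.6] 0.011
((np.int64(215), np.float64(0.8880000000000003)), 710) 0.8333737242648727 29.99556005001068 [-0.77022071  0.45179203  3.15195953] 27.175
0.042539919929009316 ((513.3170776367188, -183.97036743164062), (75.03959655761719, 42.414730072021484), 8.92486572265625)
```

The inlier share of that last plane fit is low because the underside is seen almost edge-on. I'll check with the lid's top face from the top camera.

```bash
python3 - <<'E'
from h import *
for n in("top","side"):
    c=capture(n); P=cloud(c); s=(H-P[...,:2])@U; w=(P[...,:2]-H)@np.array([-U[1],U[0]]); z=P[...,2]
    m=(c["range_z"]>0)&(z>.125)&(z<.29)&(s>-.02)&(s<.19)&(abs(w)<.118); s,z=s[m],z[m]
    for off in(0,.018):
        r=[((np.abs(-np.sin(a)*s+np.cos(a)*(z-.1)-off)<.003).sum(),round(a,3)) for a in np.arange(.6,1.2,.01)]
        print(n,off,m.sum(),max(r))
print(current_clock(),angle())
E
```

```text
top 0 2527 (np.int64(826), np.float64(0.92))
top 0.018 2527 (np.int64(2102), np.float64(0.82))
side 0 948 (np.int64(136), np.float64(0.84))
side 0.018 948 (np.int64(371), np.float64(0.81))
27.325 0.8332354148196428
```

The top face gives 0.82 rad with 2102 of 2527 points fitting, which agrees with the 0.833 from the tool position. It's within 0.74–0.925, so I'm handing in.

```bash
python3 -c "
from h import *
print(close_job())"
```

```text
the job is handed in; nothing more can be done
None
```

The job is handed in: the block lies flat in the tray's empty near end, and after going to about 1.08 rad the lid is held still by its bar at about 0.83 rad (48°), roughly 7° short of balance; no verdict was returned.

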